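# Cover the dye pot and hold the clear cell in the shade checker's light path

### The job

Get the shade checker ready for zeroing: first set the loose cover onto the open dye pot so that it sits seated and level on the rim, and let go of it without dropping it. Then pick up the empty glass cell, touching it with the fingers on its two frosted faces only and never on its clear windows, carry it upright and hold it in the air in the checker's light path: upright, centred on the beam, midway between the two lenses over the white line, with its clear windows square to the beam. Leave everything else on the bench where it is, and finish while still holding the cell there, without putting it down.

Things in the scene. Friction and masses are not known exactly. Their poses are not given: they have to be found in the camera images.
- checker: Fixed shade checker: dark steel base plate 100 (x) x 290 (y) x 12 mm; two grey posts carry two black lens tubes, diameter 48 mm, facing each other. The beam runs along its y, 100 mm above the bench, from the finned lamp tube (+y) to the viewing tube (-y). Lens faces at y = +-64 mm, nothing between; tubes reach y = +-145 mm, height 126 mm. Origin: centre of its underside, z up; yaw within 0.3 rad.
- light_mid (a point): The point on the light beam midway between the two lenses, 100 mm above the bench, above the white line across the base plate. Its axes are the checker's: y along the beam, x level across it, z up.
- pot: Open, loose aluminium dye pot, round, outer diameter 70 mm, 45 mm tall, wall 3 mm (mouth 64 mm wide), floor 4 mm, about 0.25 kg, standing upright on the bench. Origin: centre of its underside.
- pot_rim (a point): Centre of the pot's mouth, level with the top of the rim (45 mm above the bench).
- cover: Loose round pot cover lying knob up on the bench, 39 mm tall, about 0.09 kg: aluminium flange, diameter 76 mm, 4 mm thick; under it a centring plug, diameter 58 mm, 5 mm deep, that enters the pot's mouth with 3 mm to spare all round; on top, in the middle, an upright wooden knob, diameter 22 mm, 30 mm tall. Origin: centre of the plug's underside. z up along the knob.
- cover_knob (a point): On the knob's axis, halfway up the knob, 24 mm above the cover's underside (15 mm above the flange's top and 15 mm below the knob's top).
- cover_flange (a point): On the cover's axis at the underside of the flange, 5 mm above the cover's underside; lies on point pot_rim when the cover is seated.
- coaster: Round cork coaster, fixed, diameter 80 mm, 6 mm thick, on which the glass cell stands at the start. Origin: centre of its underside.
- cell_center (a point): Centre (half-way up) of the loose, empty, open-topped glass cell, an upright box 60 mm tall, 34 mm along its x, 24 mm along its y, about 65 g. Its frosted whitish faces (22 mm wide) look to +x and -x, 34 mm apart: grip these, closing along its x. Its clear windows look to +y and -y, 24 mm apart. It starts upright on the coaster, centre 36 mm above the bench, any yaw.
- cell: The same glass cell, origin at the centre of its underside, 30 mm below point cell_center, same axes.
- window_a: The cell's clear glass window on its +y side, 26 mm wide (x), 3 mm thick, 60 mm tall; origin at the pane's centre. Do not touch.
- window_b: The cell's clear glass window on its -y side, same size; origin at the pane's centre. Do not touch.
- spool: Bystander: upright thread spool, diameter 32 mm, 32 mm tall. Origin: centre of its underside.
- wax: Bystander: block of beeswax 42 x 30 x 20 mm. Origin: centre of its underside.
- bottle: Bystander: closed amber bottle, diameter 52 mm, 115 mm tall. Origin: centre of its underside.
- tin: Bystander: flat closed tin, diameter 68 mm, 26 mm tall. Origin: centre of its underside.
- mallet: Bystander: wooden hammer lying flat, 240 mm long along its own x. Origin on the underside.
- awl: Bystander: awl lying flat, 150 mm long along its own x. Origin on the underside.
- burnisher: Bystander: upright turned wooden edge burnisher, diameter 34 mm, 100 mm tall. Origin: centre of its underside.
Not all that is in view belongs to the job. What is shaped like the pot but blue is not meant.

How it is judged:
By the outcome, as a careful person would: the job done as asked, in the order asked, and still so for the second after the job is handed in, while the arm keeps its last pose, push and grip.
It also fails if it takes over 58 s, if anything falls off the work surface, if the arm or the gripper's body presses on something with over 40 N, if the wrist force passes 120 N, or if a joint passes its speed limit or range.

### The arm

A 6-joint arm with a two-finger parallel gripper is mounted at the origin on the work surface. World frame = base frame: x ahead of the robot, y to its left, z up, the work surface at z = 0. Lengths are in m, angles in degrees, forces in N, time in s.
With the tool pointing down it reaches from about 0.35 to 0.875 m from the base axis. Payload 4.2 kg.
Tool frame: the origin (TCP) lies midway between the tips of the shut fingers; the grasp point (between the pads) lies 19 mm behind it; z points along the fingers, y is the line along which they close (so a half turn about z gives the same grasp; the last joint's range is limited). The gripper opens to 87 mm and grips with 3 to 60 N. Pads are 19 mm wide; open, the fingers measure 117 mm over their backs; the gripper's body (75 mm by 190 mm) begins 51 mm behind the grasp point.
Start: joints at [-58.006, 22.042, 0.453, 0, -68.411, -14.817], TCP at [0.185, -0.597, 0.223] pointing down, gripper open.
Joint ranges: [-179.83, 179.83], [-69.29, 118.12], [-61.27, 80.66], [-181.25, 117.63], [-171.15, -9.14], [-177.46, 177.46]. Speed limits (degrees/s): [159.86, 159.86, 180, 180, 180, 180].

### API

Orientations are given as a 3x3 rotation matrix whose columns are the frame's x, y, z axes.
In Python, from station import r, cams gives the robot as it stands.
- The arm moves only by the tool play_rows, never from a script. Its argument "commands" is text: rows parted by semicolons, each of 6 numbers parted by spaces: the shift along the world's x, y, z normalised to -1 to 1, where 1 is 30 mm, then the turn, a rotation vector about the world's x, y, z normalised to -1 to 1, where 1 is 0.15 rad. A call has 1 to 20 rows; each row shifts and turns the commanded pose from where the row before left it; what a row does not reach is not made up. A row lasts 1/10 s, in which the tool goes at most 50 mm and 8.59 degrees, less where a joint would pass 70% of its speed; a pose out of reach is approached as far as the arm can. A call with a number of a shift or a turn outside -1 to 1 is refused whole. A call with a gripper value outside its range is refused whole. "grip" is the finger opening in mm, from 0 to 87, set as the call begins (left out, the last holds). The fingers move at their own pace and stop on an object; the grip force is fixed at half the most. Time passes only in rows, so rows that do not move let the fingers close. It gives the time, the measured TCP pose, the force, the opening and the grip force at its end, in the units of the state.
- r.sense(): the state, without advancing time (a new reading comes with each control period).
- cams.capture(name): name is "scene" or "top" or "wrist"; returns (picture, depth): 480x640x3 uint8, blue, green, red; 480x640 float32, m along the optical axis (not along the pixel's ray), 0 where there is no reading.
- cams.camera_info(name): a dict with "mtx" (3x3 intrinsics, pixels), "k1" (the pictures are not rectified: a ray, as slopes to the right and down, at radius r is drawn at 1 + k1 r^2 times it, then the intrinsics apply), "R" (3x3) and "t" (3): a world point X has camera coordinates R X + t. Camera axes: x right, y down, z forward; pixel columns grow to the right and rows downward; lengths in m; the calibration is good to about 2 mm. A picture is of the moment at which its call begins: read the wrist's pose just before it. camera_info takes no time and is no camera call; for the wrist camera it gives the pose at the moment of the call.
- r.finish_job(): hands the job in; it is judged then, once.
The state is a dict: "time_s": time; "joints": joint angles; "joint_velocities": joint speeds; "effort": joint torques, N m; "tcp_pos": TCP position; "ee_rot": TCP orientation; "wrist_force": force on the tool from outside, world axes, zero at the start; "moment": the same for the moment, N m; "gripper_width": opening from 0.0 (shut) to 1.0 (fully open); "gripper_force": force on a finger pad.
Only numpy, scipy, OpenCV 4.12 (cv2) and the standard library are available. Lean on these libraries where they do the work, as an engineer would, in place of code of your own. Each camera call takes 0.05 s, during which the arm holds its last target. There are 200 camera calls.

## Working session

There is one attempt and no reset: what is moved stays moved. The work goes in short steps, Python scripts to look and compute and a tool call to move; the robot and the scene stay as the last step left them, time stands still between calls to the robot, and variables do not carry over. Pictures are saved under pics/ and viewed, at most 10 in all, crops included, and the job is handed in when it is done.

Besides the shell and the picture viewer there is one more tool, called after ">>>" by a JSON object that holds its "op" and its "data", one argument or row to a line. play_rows: Moves the arm, as the interface text tells. Scaled input: -1 to 1 covers 30 mm each way for a shift and 0.15 rad each way for a turn. Its arguments: {"type":"object","properties":{"commands":{"type":"string"},"grip":{"type":"number"}},"required":["commands"]}

```bash
mkdir -p pics; ls; cat > h.py <<'E'
import numpy as np, cv2
from station import r, cams
def pts(name, cap=None):
    info=cams.camera_info(name); img,d=cams.capture(name); return img,d,info
def rays(info,uv):
    K=np.array(info["mtx"],float); uv=np.atleast_2d(np.array(uv,float))
    q=np.c_[(uv[:,0]-K[0,2])/K[0,0],(uv[:,1]-K[1,2])/K[1,1]]; s=q.copy()
    for _ in range(20): s=q/(1+info["k1"]*(s**2).sum(1,keepdims=True))
    return np.c_[s,np.ones(len(s))]
def plane(info,uv,z):
    R=np.array(info["R"]);t=np.array(info["t"]).ravel()
    D=rays(info,uv)@R; C=-R.T@t
    return C+D*((z-C[2])/D[:,2])[:,None]
def cloud(info,d):
    v,u=np.mgrid[:480,:640]; D=rays(info,np.c_[u.ravel(),v.ravel()])*d.reshape(-1,1)
    R=np.array(info["R"]);t=np.array(info["t"]).ravel()
    return ((D-t)@R).reshape(480,640,3)
E
python3 - <<'E'
from h import *
for n in("scene","top"):
    i,d,f=pts(n); cv2.imwrite(f"pics/{n}0.png",i); np.savez(f"pics/{n}0.npz",i=i,d=d); print(n,np.array(f["R"]).round(3).tolist(),f["t"],(-np.array(f["R"]).T@np.array(f["t"]).ravel()).round(3),f["mtx"],f["k1"])
s=r.sense();print(s["time_s"],s["ee_rot"],s["gripper_width"],s["wrist_force"])
E
```

```text
pics
scene [[-0.797, 0.604, 0.002], [0.42, 0.557, -0.716], [-0.433, -0.57, -0.698]] [ 0.40807998 -0.22592435  1.56229615] [1.097 0.77  0.928] [[595.81253362   0.         320.10877998]
 [  0.         595.81253362 242.07502862]
 [  0.           0.           1.        ]] 0.05933278560454078
top [[-0.049, -0.999, 0.006], [-0.977, 0.047, -0.208], [0.207, -0.016, -0.978]] [0.09586712 0.59119566 0.86663521] [0.403 0.082 0.97 ] [[488.68329275   0.         311.67499957]
 [  0.         488.68329275 247.19806864]
 [  0.           0.           1.        ]] 0.030232187918969797
0.1 [[-9.55435167e-01 -2.95200182e-01 -7.02491016e-04]
 [-2.95200994e-01  9.55433347e-01  1.86907505e-03]
 [ 1.19432046e-04  1.99315608e-03 -9.99998007e-01]] 0.999509211611525 [-0.14302004  0.26569602 -0.43351331]
```

View pics/top0.png

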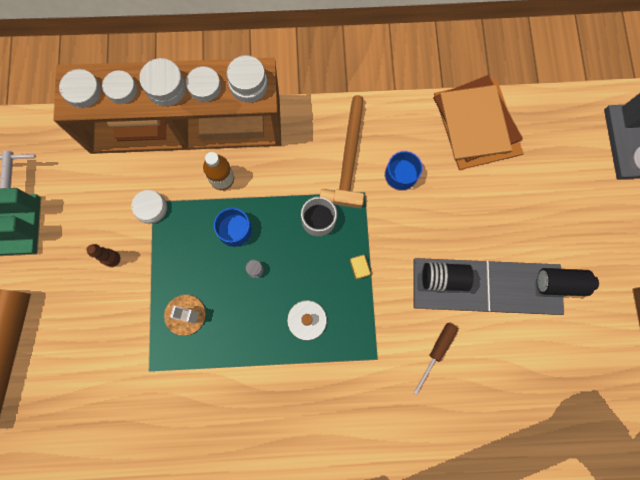

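View pics/scene0.png

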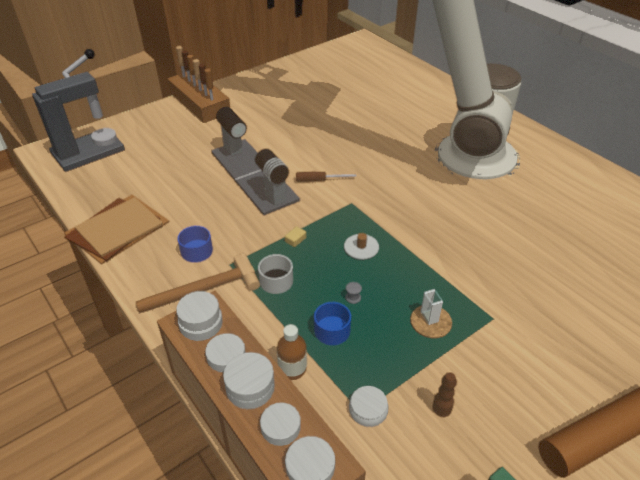

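The top view shows the pot at about (319,216), the cover at (307,320), the cell on its coaster at (185,314) and the checker's white line at (489,286). The scene view shows the same layout. Next I measure them.

```bash
python3 - <<'E'
from h import *
f=cams.camera_info("top"); z=np.load("pics/top0.npz"); i=z["i"]; d=z["d"]; P=cloud(f,d)
hsv=cv2.cvtColor(i,cv2.COLOR_BGR2HSV)
def comp(m,near,r0):
    yy,xx=np.mgrid[:480,:640]; m=m&((xx-near[0])**2+(yy-near[1])**2<r0*r0)
    return m
def ell(m,zp,name):
    c=max(cv2.findContours(m.astype(np.uint8),cv2.RETR_EXTERNAL,cv2.CHAIN_APPROX_NONE)[0],key=cv2.contourArea)
    W=plane(f,c[:,0,:],zp)[:,:2]; (cx,cy),R=cv2.minEnclosingCircle(W.astype(np.float32)); A=np.c_[2*W,np.ones(len(W))]; s=np.linalg.lstsq(A,(W**2).sum(1),rcond=None)[0]
    print(name,s[:2].round(4),"rad",np.sqrt(s[2]+s[0]**2+s[1]**2).round(4))
S,V=hsv[...,1],hsv[...,2]
ell(comp((P[...,2]>.004)&(P[...,2]<.02)|(P[...,2]>.02),(307,320),27),.009,"cover h")
ell(comp((S<60)&(V>120),(307,320),27),.009,"cover col")
ell(comp(P[...,2]>.03,(307,320),20),.039,"knob")
m=comp((P[...,2]>.040)&(P[...,2]<.05),(319,216),24); ell(m,.045,"pot rim h")
q=P[m]; print("pot z",np.median(q[:,2]))
m=comp(P[...,2]>.05,(185,314),25); q=P[m];print("cell px",m.sum(),q.mean(0) if m.any() else 0)
# checker
m=comp((P[...,2]>.006)&(P[...,2]<.02),(489,286),100); 
c=max(cv2.findContours(m.astype(np.uint8),cv2.RETR_EXTERNAL,cv2.CHAIN_APPROX_NONE)[0],key=cv2.contourArea)
W=plane(f,c[:,0,:],.012)[:,:2].astype(np.float32); print("plate",cv2.minAreaRect(W))
m=comp((S<70)&(V>150),(489,286),45)
yy,xx=np.nonzero(m); L=plane(f,np.c_[xx,yy],.012)[:,:2]; mu=L.mean(0); _,s,vt=np.linalg.svd(L-mu); print("line",mu,vt[0],np.ptp((L-mu)@vt[0]))
# tubes
for px in((448,277),(566,282)):
    m=comp((P[...,2]>.09)&(P[...,2]<.135),px,45);q=P[m][:,:2];print("tube",q.mean(0),P[m][:,2].max())
big=cv2.resize(i[285:345,150:220],None,fx=8,fy=8,interpolation=cv2.INTER_CUBIC); cv2.imwrite("pics/cell.png",big)
E
```

```text
cover h [0.4622 0.0835] rad 0.037
cover col [0.4627 0.0832] rad 0.0377
knob [0.462  0.0838] rad 0.0099
pot rim h [0.6645 0.0505] rad 0.034
pot z 0.04456864133074369
cell px 162 [0.47807685 0.3004002  0.1077925 ]
plate ((0.5115817785263062, -0.2747034430503845), (0.29065456986427307, 0.10011138767004013), 84.77237701416016)
line [ 0.51566005 -0.26316967] [0.36432905 0.93127028] 0.09811417770010442
tube [ 0.51919018 -0.16778187] 0.1287934388491605
tube [ 0.50029801 -0.37633245] 0.12752281897227588
```

View pics/cell.png

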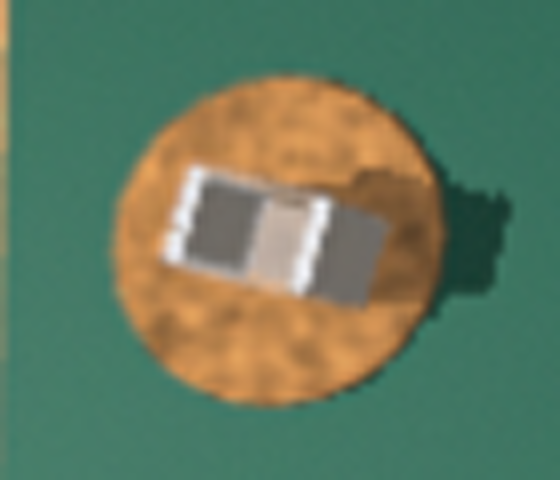

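The crop shows the cell's top rim: frosted plates at full-image pixels of about (173,311) and (189,316), with the cell's x nearly along world y. The sizes agree with those given (flange radius 37–38 mm, rim height 44.6 mm, plate 100×290 mm, yaw −5.2°). Moving above the cover.

>>> {"op": "play_rows", "data": {
  "commands": "0.37 0.907 0 0 0 0;0.37 0.907 0 0 0 0;0.37 0.907 0 0 0 0;0.37 0.907 0 0 0 0;0.37 0.907 0 0 0 0;0.37 0.907 0 0 0 0;0.37 0.907 0 0 0 0;0.37 0.907 0 0 0 0;0.37 0.907 0 0 0 0;0.37 0.907 0 0 0 0;0.37 0.907 0 0 0 0;0.37 0.907 0 0 0 0;0.37 0.907 0 0 0 0;0.37 0.907 0 0 0 0;0.37 0.907 0 0 0 0;0.37 0.907 0 0 0 0;0.37 0.907 0 0 0 0;0.37 0.907 0 0 0 0;0.37 0.907 0 0 0 0;0.37 0.907 0 0 0 0",
  "grip": 60
}}

```text
time_s: 2.1
tcp_pos: [0.4065, -0.0517, 0.2224]
ee_rot: [[-0.955, -0.295, -0.0], [-0.295, 0.955, 0.0], [0.0, 0.0, -1.0]]
wrist_force: [-0.0, 0.0, -0.0]
gripper_width: 0.689
gripper_force: 0.0
```

>>> {"op": "play_rows", "data": {
  "commands": "0.37 0.907 -0.2 0 0 0;0.37 0.907 -0.2 0 0 0;0.37 0.907 -0.2 0 0 0;0.37 0.907 -0.2 0 0 0;0.36 0.907 -0.2 0 0 0;0 0 0 0 0 0;0 0 0 0 0 0"
}}

```text
time_s: 2.8
tcp_pos: [0.4613, 0.0833, 0.192]
ee_rot: [[-0.955, -0.296, -0.002], [-0.296, 0.955, -0.001], [0.002, -0.0, -1.0]]
wrist_force: [-0.1, -0.4, 0.8]
gripper_width: 0.692
gripper_force: 0.0
```

```bash
python3 - <<'E'
from h import *
s=r.sense(); print(s["tcp_pos"],s["joints"],s["wrist_force"])
i,d,f=pts("wrist"); cv2.imwrite("pics/w1.png",i); np.savez("pics/w1.npz",i=i,d=d)
R=np.array(f["R"]);C=-R.T@np.array(f["t"]).ravel(); E=np.array(s["ee_rot"]); print("cam in tool",E.T@(C-s["tcp_pos"]), "axis",E.T@R[2])
t=cams.camera_info("top"); px=np.array([[197,165],[170,262],[325,197],[297,295]])/8+[150,285]
W=plane(t,px,.066)[:,:2]; print("cell",W.mean(0)); a=W[2:].mean(0)-W[:2].mean(0); print(a,np.degrees(np.arctan2(a[1],a[0])))
P=cloud(f,d); print("heights",np.nanmax(P[...,2]))
m=(P[...,2]>.034)&(P[...,2]<.045)&(np.hypot(P[...,0]-.462,P[...,1]-.0835)<.03); q=P[m]; print("knob top",m.sum(),np.array(cv2.minEnclosingCircle(q[:,:2].astype(np.float32))[0]),q.mean(0))
m=(P[...,2]>.004)&(P[...,2]<.015)&(np.hypot(P[...,0]-.462,P[...,1]-.0835)<.06); q=P[m]; print("flange",m.sum(),cv2.minEnclosingCircle(q[:,:2].astype(np.float32)),q[:,2].mean())
E
```

```text
[0.46134373 0.0832767  0.19195823] [ 3.01555522e+01  8.35493954e+00 -2.32516451e+01 -1.11191888e-02
 -5.84977160e+01 -1.02916948e+02] [-0.08593994 -0.36038768  0.83906021]
cam in tool [ 0.06504254 -0.00097763 -0.16179862] axis [-2.42921967e-01 -8.30154277e-04  9.70045478e-01]
cell [0.48154306 0.31216917]
[-0.00887605 -0.02902802] -107.00233059750713
heights 0.35387463081072074
knob top 536 [0.46314773 0.08250372] [0.46270026 0.08238441 0.03846386]
flange 4856 ((0.4633128345012665, 0.08220133185386658), 0.03814559802412987) 0.008727170718954042
```

View pics/w1.png

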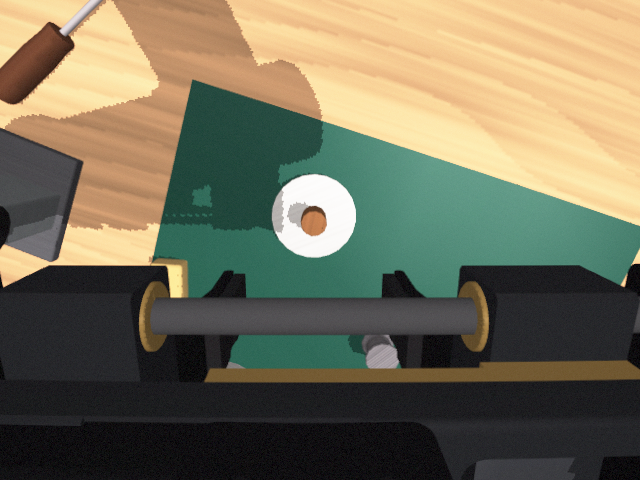

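The wrist view shows the cover clearly at about (314,216), centred under the fingers. The two cameras agree to within 1 mm, at about (0.463, 0.0825). Descending onto the knob.

>>> {"op": "play_rows", "data": {
  "commands": "0.05 -0.03 -0.9 0 0 0;0 0 -0.9 0 0 0;0 0 -0.9 0 0 0;0 0 -0.9 0 0 0;0 0 -0.9 0 0 0;0 0 -0.7 0 0 0;0 0 -0.5 0 0 0;0 0 -0.3 0 0 0;0 0 0 0 0 0;0 0 0 0 0 0;0 0 0 0 0 0"
}}

```text
time_s: 3.95
tcp_pos: [0.464, 0.0824, 0.0135]
ee_rot: [[-0.955, -0.295, 0.002], [-0.295, 0.955, 0.001], [-0.002, 0.0, -1.0]]
wrist_force: [0.2, -0.7, 1.3]
gripper_width: 0.69
gripper_force: 0.0
```

>>> {"op": "play_rows", "data": {
  "commands": "0 0 0 0 0 0;0 0 0 0 0 0;0 0 0 0 0 0;0 0 0 0 0 0;0 0 0 0 0 0;0 0 0 0 0 0;0 0 0 0 0 0;0 0 0 0 0 0",
  "grip": 0
}}

```text
time_s: 4.75
tcp_pos: [0.4633, 0.0823, 0.0125]
ee_rot: [[-0.955, -0.295, -0.0], [-0.295, 0.955, 0.0], [0.0, 0.0, -1.0]]
wrist_force: [0.0, 0.1, 0.3]
gripper_width: 0.248
gripper_force: 30.0
```

>>> {"op": "play_rows", "data": {
  "commands": "0 0 0.3 0 0 0;0 0 0.8 0 0 0;0 0 0.9 0 0 0;0 0 0.9 0 0 0;0 0 0.9 0 0 0;0 0 0.5 0 0 0;0 0 0 0 0 0;0 0 0 0 0 0;0 0 0 0 0 0"
}}

```text
time_s: 5.65
tcp_pos: [0.4624, 0.0818, 0.1405]
ee_rot: [[-0.955, -0.295, -0.002], [-0.295, 0.955, -0.001], [0.003, -0.0, -1.0]]
wrist_force: [0.7, 0.1, -0.8]
gripper_width: 0.243
gripper_force: 30.0
```

```bash
python3 - <<'E'
from h import *
s=r.sense(); print(s["time_s"],s["tcp_pos"],s["ee_rot"])
i,d,f=pts("wrist"); cv2.imwrite("pics/w2.png",i)
P=cloud(f,d); x,y,z=s["tcp_pos"]
for lo,hi in((.014,.035),(-.012,.008)):
  m=(P[...,2]>z-lo-.03)&(P[...,2]<z+.008)&(np.hypot(P[...,0]-x,P[...,1]-y)<.045)
q=P[m]; print(m.sum(),q.mean(0),cv2.minEnclosingCircle(q[:,:2].astype(np.float32)))
A=np.c_[q[:,:2]-[x,y],np.ones(len(q))]; c=np.linalg.lstsq(A,q[:,2],rcond=None)[0]; k=abs(A@c-q[:,2])<.002; c=np.linalg.lstsq(A[k],q[k,2],rcond=None)[0]; print("plane tilt",c,k.sum())
E
```

```text
5.65 [0.46238529 0.08183953 0.14046662] [[-9.55487599e-01 -2.95022002e-01 -2.33788759e-03]
 [-2.95020575e-01  9.55490436e-01 -9.41521687e-04]
 [ 2.51159885e-03 -2.09887356e-04 -9.99996824e-01]]
10792 [0.45031085 0.07698335 0.13700986] ((0.4627460241317749, 0.0807604193687439), 0.0381055623292923)
plane tilt [-0.00321298 -0.00178357  0.13654284] 10027
```

>>> {"op": "play_rows", "data": {
  "commands": "0.5 -0.04 0.3 0 0 0;0.9 -0.07 0.3 0 0 0;0.95 -0.07 0.3 0 0 0;0.95 -0.07 0.3 0 0 0;0.95 -0.07 0.3 0 0 0;0.95 -0.07 0.3 0 0 0;0.95 -0.07 0.2 0 0 0;0.95 -0.07 0 0 0 0;0.95 -0.07 0 0 0 0;0.9 -0.07 0 0 0 0;0.5 -0.07 0 0 0 0;0 0 0 0 0 0;0 0 0 0 0 0;0 0 0 0 0 0"
}}

```text
time_s: 7.1
tcp_pos: [0.746, 0.0602, 0.2009]
ee_rot: [[-0.955, -0.296, -0.002], [-0.296, 0.955, -0.0], [0.002, 0.0, -1.0]]
wrist_force: [-0.0, 0.0, -0.8]
gripper_width: 0.239
gripper_force: 30.0
```

```bash
python3 - <<'E'
from h import *
s=r.sense(); print(s["time_s"],s["tcp_pos"])
i,d,f=pts("wrist"); cv2.imwrite("pics/w3.png",i)
P=cloud(f,d); x,y,z=s["tcp_pos"]
m=(P[...,2]>.040)&(P[...,2]<.05)&(np.hypot(P[...,0]-.6645,P[...,1]-.0505)<.042); q=P[m]
print("depth rim",m.sum(),q[:,2].mean(),cv2.minEnclosingCircle(q[:,:2].astype(np.float32)))
c=max(cv2.findContours(m.astype(np.uint8),cv2.RETR_EXTERNAL,cv2.CHAIN_APPROX_NONE)[0],key=cv2.contourArea)
W=plane(f,c[:,0],.045)[:,:2]; print("ray rim",cv2.minEnclosingCircle(W.astype(np.float32)))
A=np.c_[2*q[:,:2],np.ones(len(q))]; t=np.linalg.lstsq(A,(q[:,:2]**2).sum(1),rcond=None)[0]; print("fit",t[:2],np.sqrt(t[2]+t[0]**2+t[1]**2))
m=(P[...,2]>z-.012)&(P[...,2]<z+.008)&(np.hypot(P[...,0]-x,P[...,1]-y)<.045); q=P[m]; print("cover",cv2.minEnclosingCircle(q[:,:2].astype(np.float32)))
E
```

```text
7.1 [0.74595859 0.06016279 0.20094447]
depth rim 1174 0.04424097925949792 ((0.6661255955696106, 0.04932798445224762), 0.03515144810080528)
ray rim ((0.6662441492080688, 0.049255844205617905), 0.035047974437475204)
fit [0.66634717 0.04941059] 0.03325207435878738
cover ((0.7461581230163574, 0.059008143842220306), 0.037969715893268585)
```

View pics/w3.png

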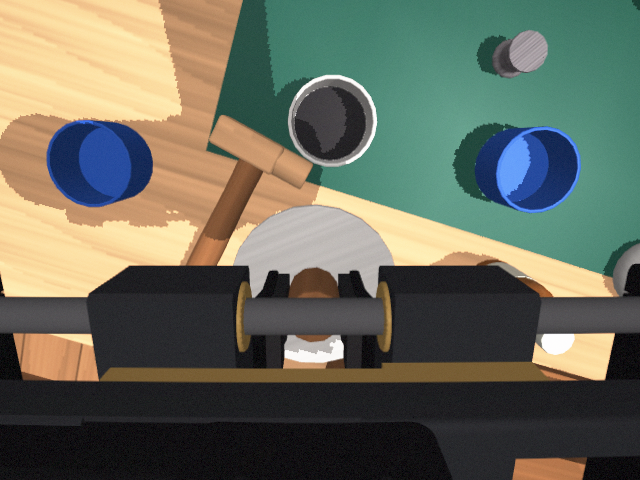

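The view shows the pot mouth at about (332,120), the mallet head beside it and the cover level in hand. The rim is at (0.6662, 0.0493) with radius 35.0 mm, which matches the size given. Moving over the pot.

>>> {"op": "play_rows", "data": {
  "commands": "-0.5 -0.06 0 0 0 0;-0.8 -0.1 0 0 0 0;-0.8 -0.1 0 0 0 0;-0.45 -0.06 0 0 0 0;-0.117 0 0 0 0 0;0 0 -0.5 0 0 0;0 0 -0.9 0 0 0;0 0 -0.9 0 0 0;0 0 -0.9 0 0 0;0 0 -0.7 0 0 0;0 0 -0.3 0 0 0;0 0 0 0 0 0;0 0 0 0 0 0;0 0 0 0 0 0"
}}

```text
time_s: 8.55
tcp_pos: [0.6679, 0.0508, 0.0773]
ee_rot: [[-0.955, -0.296, 0.003], [-0.296, 0.955, 0.001], [-0.003, -0.0, -1.0]]
wrist_force: [0.6, -0.3, -0.7]
gripper_width: 0.244
gripper_force: 30.0
```

>>> {"op": "play_rows", "data": {
  "commands": "0 0 0 0 0 0;0 0 0 0 0 0;0 0 0 0 0 0;0 0 0 0 0 0"
}}

```text
time_s: 8.95
tcp_pos: [0.6668, 0.0505, 0.0758]
ee_rot: [[-0.955, -0.295, 0.0], [-0.295, 0.955, 0.0], [-0.0, -0.0, -1.0]]
wrist_force: [0.6, 0.7, -1.0]
gripper_width: 0.243
gripper_force: 30.0
```

```bash
python3 - <<'E'
from h import *
s=r.sense(); print(s["tcp_pos"])
i,d,f=pts("wrist"); P=cloud(f,d); x,y,z=s["tcp_pos"]
m=(P[...,2]>z-.012)&(P[...,2]<z+.008)&(np.hypot(P[...,0]-x,P[...,1]-y)<.045); q=P[m]; print("cover",cv2.minEnclosingCircle(q[:,:2].astype(np.float32)))
E
```

```text
[0.66681946 0.05046365 0.07578131]
cover ((0.6672106981277466, 0.04955703765153885), 0.03817516937851906)
```

>>> {"op": "play_rows", "data": {
  "commands": "-0.027 0 -0.15 0 0 0;0 0 -0.2 0 0 0;0 0 -0.15 0 0 0;0 0 -0.1 0 0 0;0 0 -0.05 0 0 0;0 0 -0.05 0 0 0;0 0 0 0 0 0;0 0 0 0 0 0;0 0 0 0 0 0"
}}

```text
time_s: 9.9
tcp_pos: [0.6661, 0.0505, 0.0548]
ee_rot: [[-0.955, -0.295, 0.001], [-0.295, 0.955, 0.0], [-0.001, -0.0, -1.0]]
wrist_force: [0.2, 0.1, -0.5]
gripper_width: 0.244
gripper_force: 30.0
```

>>> {"op": "play_rows", "data": {
  "commands": "0 0 -0.03 0 0 0;0 0 0 0 0 0;0 0 0 0 0 0;0 0 0 0 0 0"
}}

```text
time_s: 10.3
tcp_pos: [0.666, 0.0504, 0.0537]
ee_rot: [[-0.955, -0.295, 0.0], [-0.295, 0.955, 0.0], [-0.0, 0.0, -1.0]]
wrist_force: [0.1, -0.3, 0.1]
gripper_width: 0.241
gripper_force: 30.0
```

>>> {"op": "play_rows", "data": {
  "commands": "0 0 -0.03 0 0 0;0 0 -0.02 0 0 0;0 0 0 0 0 0;0 0 0 0 0 0;0 0 0 0 0 0"
}}

```text
time_s: 10.8
tcp_pos: [0.6661, 0.0505, 0.0526]
ee_rot: [[-0.955, -0.295, 0.0], [-0.295, 0.955, -0.0], [-0.0, -0.0, -1.0]]
wrist_force: [-1.2, 0.5, 2.8]
gripper_width: 0.246
gripper_force: 30.0
```

Contact at the expected height (TCP 0.0526, predicted 0.0525). Letting go.

>>> {"op": "play_rows", "data": {
  "commands": "0 0 0.01 0 0 0;0 0 0 0 0 0;0 0 0 0 0 0;0 0 0 0 0 0;0 0 0 0 0 0",
  "grip": 45
}}

```text
time_s: 11.3
tcp_pos: [0.6659, 0.0504, 0.0522]
ee_rot: [[-0.955, -0.295, -0.0], [-0.295, 0.955, -0.0], [0.0, 0.0, -1.0]]
wrist_force: [-0.2, -0.4, 0.4]
gripper_width: 0.501
gripper_force: 0.0
```

>>> {"op": "play_rows", "data": {
  "commands": "0 0 0.2 0 0 0;0 0 0.5 0 0 0;0 0 0.9 0 0 0;0 0 0.9 0 0 0;0 0 0.9 0 0 0;0 0 0.9 0 0 0;0 0 0.4 0 0 0;0 0 0 0 0 0;0 0 0 0 0 0"
}}

```text
time_s: 12.2
tcp_pos: [0.6653, 0.0505, 0.1927]
ee_rot: [[-0.955, -0.295, -0.001], [-0.295, 0.955, 0.0], [0.001, 0.001, -1.0]]
wrist_force: [-0.3, 0.8, -0.6]
gripper_width: 0.519
gripper_force: 0.0
```

```bash
python3 - <<'E'
from h import *
s=r.sense(); print(s["time_s"],s["tcp_pos"],s["wrist_force"])
i,d,f=pts("wrist"); P=cloud(f,d); cv2.imwrite("pics/w4.png",i)
m=(P[...,2]>.044)&(P[...,2]<.055)&(np.hypot(P[...,0]-.666,P[...,1]-.0495)<.045); q=P[m]; print("cover",cv2.minEnclosingCircle(q[:,:2].astype(np.float32)),q[:,2].mean(),m.sum())
A=np.c_[q[:,:2]-[.666,.05],np.ones(len(q))]; print(np.linalg.lstsq(A,q[:,2],rcond=None)[0])
i,d,f=pts("scene"); cv2.imwrite("pics/s4.png",cv2.resize(i[200:340,180:360],None,fx=3,fy=3))
E
```

```text
12.2 [0.665328   0.05048308 0.19273519] [-0.34743505  0.7549491  -0.56866343]
cover ((0.6663422584533691, 0.04934174194931984), 0.03797309845685959) 0.04871312675198837 6064
[-0.00028405 -0.00080155  0.04871193]
```

View pics/s4.png

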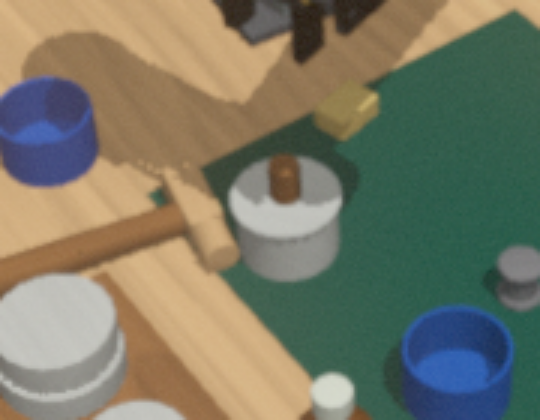

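The picture shows the cover flat on the pot at about (285,210) in the crop. The flange top reads 48.7 mm (49 expected), and tilt is under 0.1°. Now moving over the cell.

>>> {"op": "play_rows", "data": {
  "commands": "-0.3 0.42 0 0 0 -0.2;-0.6 0.87 0 0 0 -0.4;-0.613 0.87 0 0 0 -0.4;-0.613 0.87 0 0 0 -0.4;-0.613 0.87 0 0 0 -0.4;-0.613 0.87 0 0 0 -0.4;-0.613 0.87 0 0 0 -0.4;-0.613 0.87 0 0 0 -0.4;-0.613 0.87 0 0 0 -0.4;-0.613 0.87 0 0 0 -0.35;-0.3 0.45 0 0 0 -0.2;0 0 0 0 0 0;0 0 0 0 0 0;0 0 0 0 0 0;0 0 0 0 0 0",
  "grip": 70
}}

```text
time_s: 13.8
tcp_pos: [0.4832, 0.3106, 0.1931]
ee_rot: [[-0.957, 0.29, -0.0], [0.29, 0.957, -0.001], [0.0, -0.001, -1.0]]
wrist_force: [0.3, -0.7, 0.1]
gripper_width: 0.797
gripper_force: 0.0
```

```bash
python3 - <<'E'
from h import *
s=r.sense(); print(s["time_s"],s["tcp_pos"],np.round(s["ee_rot"],4).tolist())
i,d,f=pts("wrist"); cv2.imwrite("pics/w5.png",i); np.savez("pics/w5.npz",i=i,d=d)
P=cloud(f,d); 
from scipy import ndimage
m=(P[...,2]>.055)&(P[...,2]<.075)&(np.hypot(P[...,0]-.4815,P[...,1]-.312)<.035); q=P[m]; print(m.sum(),q.mean(0) if m.any() else 0)
if m.any(): print(cv2.minAreaRect(q[:,:2].astype(np.float32)))
m=(P[...,2]>.003)&(P[...,2]<.012)&(np.hypot(P[...,0]-.4815,P[...,1]-.312)<.06);print("coaster",cv2.minEnclosingCircle(P[m][:,:2].astype(np.float32)))
c=i[120:320,220:420]; cv2.imwrite("pics/w5c.png",cv2.resize(c,None,fx=3,fy=3,interpolation=cv2.INTER_CUBIC))
E
```

```text
13.8 [0.48321537 0.31060871 0.19306933] [[-0.9571, 0.2896, -0.0005], [0.2896, 0.9571, -0.0006], [0.0003, -0.0007, -1.0]]
813 [0.48229739 0.31273567 0.06404569]
((0.48284101486206055, 0.31228771805763245), (0.03359944745898247, 0.02433227375149727), 72.47366333007812)
coaster ((0.4742220938205719, 0.3155604898929596), 0.05313340201973915)
```

View pics/w5c.png

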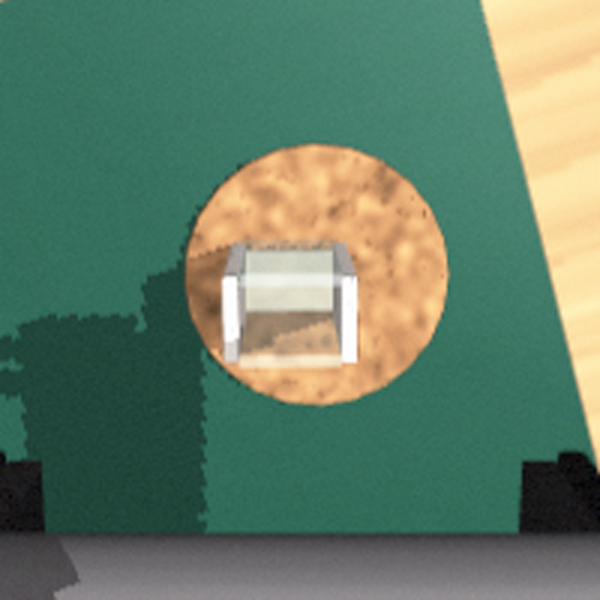

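The crop shows the cell's two bright frosted plates at about x=231 and x=349, rows 277–362, square to the fingers. Refining the centre from the bright tops.

```bash
python3 - <<'E'
from h import *
z=np.load("pics/w5.npz"); i=z["i"]; f=cams.camera_info("wrist"); s=r.sense(); E=np.array(s["ee_rot"]); p=np.array(s["tcp_pos"])
hsv=cv2.cvtColor(i,cv2.COLOR_BGR2HSV); m=((hsv[...,2]>215)&(hsv[...,1]<35)).astype(np.uint8); m[:200]=0;m[250:]=0;m[:,:285]=0;m[:,345:]=0
n,l,st,c=cv2.connectedComponentsWithStats(m)
C=[]
for k in range(1,n):
    if st[k,4]<30: continue
    v,u=np.nonzero(l==k); W=plane(f,np.c_[u,v],.066); R=cv2.minAreaRect(W[:,:2].astype(np.float32)); print(st[k],R); C.append(R[0])
C=np.array(C); 
if len(C)==2:
    a=C[1]-C[0]; print("gap",np.hypot(*a),np.degrees(np.arctan2(a[1],a[0])),C.mean(0)); print("in tool",(np.r_[C.mean(0),.066]-p)@E)
print(p,s["time_s"])
E
```

```text
[301 210  30  13 343] ((0.474799245595932, 0.31435245275497437), (0.021743014454841614, 0.009137988090515137), 73.16411590576172)
[294 212   6  28 132] ((0.47768062353134155, 0.29850444197654724), (0.003771074116230011, 0.0208304300904274), 72.6400375366211)
[334 212   5  29 144] ((0.48667988181114197, 0.3268943130970001), (0.0030412953346967697, 0.021630285307765007), 73.88090515136719)
[0.48325967 0.31066805 0.19320336] 13.85
```

>>> {"op": "play_rows", "data": {
  "commands": "-0.017 0.093 -0.5 0 0 -0.07;0 0 -0.9 0 0 0;0 0 -0.9 0 0 0;0 0 -0.9 0 0 0;0 0 -0.9 0 0 0;0 0 -0.7 0 0 0;0 0 -0.5 0 0 0;0 0 -0.3 0 0 0;0 0 -0.1 0 0 0;0 0 0 0 0 0;0 0 0 0 0 0;0 0 0 0 0 0;0 0 0 0 0 0"
}}

```text
time_s: 15.15
tcp_pos: [0.4826, 0.3146, 0.0232]
ee_rot: [[-0.954, 0.298, 0.001], [0.298, 0.954, 0.001], [-0.001, 0.001, -1.0]]
wrist_force: [-0.1, 1.2, -0.2]
gripper_width: 0.8
gripper_force: 0.0
```

```bash
python3 - <<'E'
from h import *
s=r.sense(); f=cams.camera_info("wrist"); i,d,_=pts("wrist"); P=cloud(f,d); E=np.array(s["ee_rot"]); p=np.array(s["tcp_pos"]); print(p)
m=(P[...,2]>.055)&(P[...,2]<.075)&(np.hypot(P[...,0]-.4825,P[...,1]-.3125)<.03); q=(P[m]-p)@E; print(m.sum(),cv2.minAreaRect(q[:,:2].astype(np.float32)), q.min(0),q.max(0))
cv2.imwrite("pics/w6.png",i)
E
```

```text
[0.48261783 0.31456669 0.02318051]
2490 ((0.00014723651111125946, -0.0017054993659257889), (0.0343007892370224, 0.023935355246067047), 89.8562240600586) [-0.01181297 -0.01883256 -0.04383474] [ 0.01214521  0.01546928 -0.03182118]
```

View pics/w6.png

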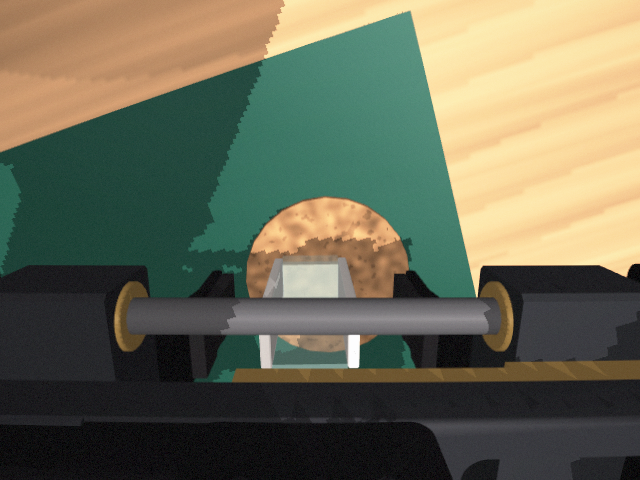

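The view shows the cell centred between the fingers, at about (310,315). It is within 0.2 mm across the pads and 0.2° of square. Closing, then lifting.

>>> {"op": "play_rows", "data": {
  "commands": "0 0 0 0 0 0;0 0 0 0 0 0;0 0 0 0 0 0;0 0 0 0 0 0;0 0 0 0 0 0;0 0 0 0 0 0;0 0 0 0 0 0;0 0 0 0 0 0",
  "grip": 0
}}

```text
time_s: 16.0
tcp_pos: [0.4823, 0.3142, 0.0224]
ee_rot: [[-0.954, 0.299, -0.0], [0.299, 0.954, -0.0], [0.0, -0.0, -1.0]]
wrist_force: [-1.1, -0.5, 0.1]
gripper_width: 0.389
gripper_force: 30.0
```

>>> {"op": "play_rows", "data": {
  "commands": "0 0 0.2 0 0 0;0 0 0.6 0 0 0;0 0 0.9 0 0 0;0 0 0.9 0 0 0;0 0 0.9 0 0 0;0 0 0.9 0 0 0;0 0 0.9 0 0 0;0 0 0.8 0 0 0;0 0 0.4 0 0 0;0 0 0 0 0 0;0 0 0 0 0 0;0 0 0 0 0 0"
}}

```text
time_s: 17.2
tcp_pos: [0.4816, 0.3136, 0.2157]
ee_rot: [[-0.954, 0.299, -0.003], [0.299, 0.954, -0.002], [0.002, -0.003, -1.0]]
wrist_force: [-0.0, -0.9, -0.9]
gripper_width: 0.388
gripper_force: 30.0
```

```bash
cat > cell.py <<'E'
from h import *
s=r.sense(); f=cams.camera_info("wrist"); i,d,_=pts("wrist"); P=cloud(f,d); E=np.array(s["ee_rot"]); p=np.array(s["tcp_pos"]); print(s["time_s"],p,E.round(4).tolist(),s["gripper_width"],s["gripper_force"])
Q=(P-p)@E
m=(Q[...,2]<-.032)&(Q[...,2]>-.052)&(abs(Q[...,0])<.018)&(abs(Q[...,1])<.022); q=Q[m]; print("cell in tool",m.sum(),cv2.minAreaRect(q[:,:2].astype(np.float32)), q.min(0),q.max(0))
b=q[q[:,2]<np.percentile(q[:,2],70)]; A=np.c_[b[:,:2],np.ones(len(b))];print("top plane",np.linalg.lstsq(A,b[:,2],rcond=None)[0],np.median(b[:,2]))
E
python3 cell.py
```

```text
17.2 [0.48162806 0.31361992 0.21568912] [[-0.9543, 0.2988, -0.0025], [0.2988, 0.9543, -0.0022], [0.0018, -0.0028, -1.0]] 0.38776644973796826 29.999797912314534
cell in tool 3583 ((0.00011830031871795654, -9.678490459918976e-05), (0.022810515016317368, 0.04380926862359047), 0.3223271071910858) [-0.01127904 -0.02199685 -0.05197004] [ 0.01159106  0.02178469 -0.0320069 ]
top plane [-0.41695051 -0.00393088 -0.04722887] -0.044140659401826494
```

Gripped at 33.8 mm with 30 N, upright. Carrying it over the checker with a −78° turn.

>>> {"op": "play_rows", "data": {
  "commands": "0.02 -0.4 0 0 0 -0.2;0.05 -0.8 0 0 0 -0.4;0.05 -0.95 0 0 0 -0.44;0.05 -0.95 0 0 0 -0.44;0.05 -0.95 0 0 0 -0.44;0.05 -0.95 0 0 0 -0.44;0.05 -0.95 0 0 0 -0.44;0.05 -0.95 0 0 0 -0.44;0.05 -0.95 0 0 0 -0.44;0.05 -0.95 0 0 0 -0.44;0.05 -0.95 0 0 0 -0.44;0.05 -0.95 0 0 0 -0.44;0.05 -0.95 0 0 0 -0.44;0.05 -0.95 0 0 0 -0.44;0.05 -0.95 0 0 0 -0.44;0.05 -0.95 0 0 0 -0.44;0.05 -0.95 0 0 0 -0.44;0.05 -0.95 0 0 0 -0.44;0.05 -0.95 0 0 0 -0.44"
}}

```text
time_s: 19.15
tcp_pos: [0.509, -0.2079, 0.2169]
ee_rot: [[-0.051, 0.999, -0.001], [0.999, 0.051, 0.0], [0.0, -0.001, -1.0]]
wrist_force: [1.7, 0.5, 0.1]
gripper_width: 0.388
gripper_force: 30.0
```

>>> {"op": "play_rows", "data": {
  "commands": "0.05 -0.9 0 0 0 -0.44;0.05 -0.8 0 0 0 -0.3;0.02 -0.4 0 0 0 -0.2;0 -0.16 0 0 0 -0.033;0 0 0 0 0 0;0 0 0 0 0 0;0 0 0 0 0 0;0 0 0 0 0 0;0 0 0 0 0 0"
}}

```text
time_s: 20.05
tcp_pos: [0.5137, -0.2735, 0.2176]
ee_rot: [[0.089, 0.996, 0.0], [0.996, -0.089, -0.0], [-0.0, 0.0, -1.0]]
wrist_force: [0.6, -0.6, -0.4]
gripper_width: 0.387
gripper_force: 30.0
```

```bash
cat > chk.py <<'E'
from h import *
s=r.sense(); f=cams.camera_info("wrist"); i,d,_=pts("wrist"); P=cloud(f,d); E=np.array(s["ee_rot"]); p=np.array(s["tcp_pos"]); print(s["time_s"],p,"yaw",np.degrees(np.arctan2(E[1,1],E[0,1])),E[:,2],s["joints"][5])
cv2.imwrite("pics/w7.png",i); np.savez("pics/w7.npz",i=i,d=d,P=P,p=p,E=E)
h=cv2.cvtColor(i,cv2.COLOR_BGR2HSV)
m=((h[...,1]<60)&(h[...,2]>130)&(P[...,2]>.006)&(P[...,2]<.02)&(np.hypot(P[...,0]-.5116,P[...,1]+.2747)<.06)).astype(np.uint8)
v,u=np.nonzero(m); W=plane(f,np.c_[u,v],.012)[:,:2]; print(len(W)); 
if len(W): print("line",cv2.minAreaRect(W.astype(np.float32)))
m=((P[...,2]>.008)&(P[...,2]<.017)&(np.hypot(P[...,0]-.5116,P[...,1]+.2747)<.16)); W=P[m][:,:2]; print("plate",m.sum(),cv2.minAreaRect(W.astype(np.float32)))
E
python3 chk.py
```

```text
20.05 [ 0.51367395 -0.27353153  0.21762349] yaw -5.124571492109605 [ 2.50024588e-04 -2.32756880e-05 -9.99999968e-01] -173.02502925878892
6191
line ((0.5136380791664124, -0.26360031962394714), (0.09394678473472595, 0.10029017180204391), 87.27422332763672)
plate 15965 ((0.47557711601257324, -0.23085229098796844), (0.20406872034072876, 0.18386486172676086), 84.76984405517578)
```

View pics/w7.png

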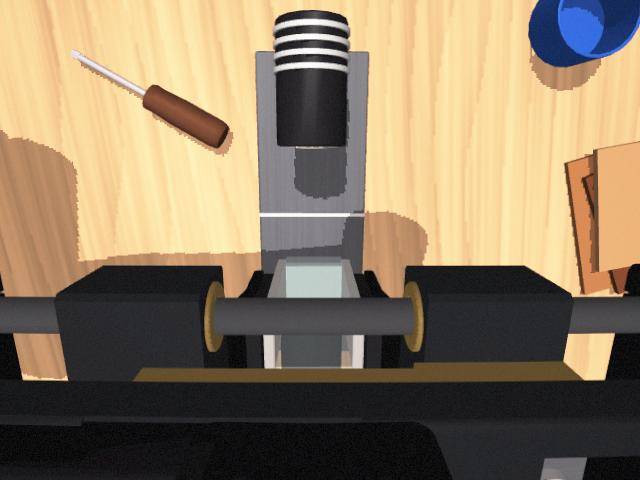

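The view shows the white line at row ~214 (cols 260–365), the lamp tube above it and the cell in the fingers at about (313,315). Fitting the line and the lamp tube.

```bash
cat > chk2.py <<'E'
from h import *
z=np.load("pics/w7.npz"); i,P,p,E=z["i"],z["P"],z["p"],z["E"]; f=cams.camera_info("wrist"); g=i.min(2).astype(int)
# line: per column, brightness-weighted row in plate
U=np.arange(266,360); V=[]
for u in U:
    c=g[203:226,u]; w=np.clip(c-np.median(c)-25,0,None); V.append((w*np.arange(203,226)).sum()/max(w.sum(),1))
W=plane(f,np.c_[U,V],.012)[:,:2]; k=np.polyfit(W[:,0],W[:,1],1); k=np.polyfit(*W[abs(np.polyval(k,W[:,0])-W[:,1])<.002].T,1); print("line yaw",np.degrees(np.arctan(k[0])),"y at .5116",np.polyval(k,.5116))
# plate side edges between lens and fingers (rows 165-250)
e=[[],[]]
s=cv2.cvtColor(i,cv2.COLOR_BGR2HSV)[...,1]
dark=(s<60)
for v in range(170,206):
    c=np.nonzero(dark[v,245:385])[0]+245; e[0].append((c.min()-.5,v)); e[1].append((c.max()+.5,v))
a=[plane(f,x,.012)[:,:2] for x in e]
for x in a: q=np.polyfit(x[:,1],x[:,0],1); print("edge yaw",-np.degrees(np.arctan(q[0])),"x at y=-.2747",np.polyval(q,-.2747))
m=(P[...,2]>.10)&(P[...,2]<.135)&(np.hypot(P[...,0]-.52,P[...,1]+.17)<.075); q=P[m]; R=cv2.minAreaRect(q[:,:2].astype(np.float32)); print("tube",R,q[:,2].max())
t=q[q[:,2]>.121]; print("tube ridge mean",t.mean(0))
E
python3 chk2.py
```

```text
line yaw -5.1552528309119925 y at .5116 -0.2773136532884467
edge yaw -5.399578743122761 x at y=-.2747 0.4633979288255062
edge yaw -5.674735172822655 x at y=-.2747 0.5624030118024804
tube ((0.5225058197975159, -0.17336833477020264), (0.08129407465457916, 0.05097876116633415), 84.68560028076172) 0.1271102566689037
tube ridge mean [ 0.52288062 -0.17095228  0.12291381]
```

```bash
cat > chk3.py <<'E'
from h import *
z=np.load("pics/w7.npz"); i,P,p,E=z["i"],z["P"],z["p"],z["E"]; f=cams.camera_info("wrist")
h=cv2.cvtColor(i,cv2.COLOR_BGR2HSV); m=((h[...,1]<40)&(h[...,2]>170)).astype(np.uint8)
m[:336]=0;m[368:]=0;m[:,:255]=0;m[:,372:]=0
n,l,st,c=cv2.connectedComponentsWithStats(m); C=[]
for k in range(1,n):
    if st[k,4]<40: continue
    v,u=np.nonzero(l==k); W=(plane(f,np.c_[u,v],p[2]+.0436)-p)@E; R=cv2.minAreaRect(W[:,:2].astype(np.float32)); print(st[k],"tool x",W[:,0].min(),W[:,0].max(),"tool y",W[:,1].min(),W[:,1].max()); C.append(R[0])
E
python3 chk3.py
```

```text
[264 336  11  32 337] tool x -0.009441871377757635 0.0022133390472394545 tool y -0.015360311041587851 -0.0118183561993762
[351 336  13  32 346] tool x -0.009457774265417744 0.002201247891432164 tool y 0.014104122106249516 0.018010035833259806
```

>>> {"op": "play_rows", "data": {
  "commands": "0 0 0 0 0 0;0 0 0 0 0 0;0 0 0 0 0 0;0 0 0 0 0 0;0 0 0 0 0 0;0 0 0 0 0 0"
}}

```text
time_s: 20.7
tcp_pos: [0.5135, -0.2741, 0.2174]
ee_rot: [[0.09, 0.996, -0.0], [0.996, -0.09, -0.0], [-0.0, -0.0, -1.0]]
wrist_force: [-0.3, 0.4, -1.3]
gripper_width: 0.389
gripper_force: 30.0
```

```bash
python3 chk.py | head -1; python3 chk2.py; python3 chk3.py; python3 -c "
from h import *
s=r.sense();f=cams.camera_info('wrist');R=np.array(f['R']);E=np.array(s['ee_rot']);print(E.T@(-R.T@np.array(f['t']).ravel()-s['tcp_pos']),E.T@R[2])"
```

```text
20.7 [ 0.51354622 -0.27410467  0.21743324] yaw -5.182244847290242 [-9.97678188e-06 -2.40333796e-05 -1.00000000e+00] -173.02575395526335
line yaw -5.2255085392746805 y at .5116 -0.27712596411959756
edge yaw -5.163324814038558 x at y=-.2747 0.46347942480672605
edge yaw -5.366423399414801 x at y=-.2747 0.5624843901967239
tube ((0.5227813720703125, -0.17339740693569183), (0.08127105236053467, 0.05087722837924957), 85.30177307128906) 0.12716473129017
tube ridge mean [ 0.52288083 -0.17078111  0.12293423]
[264 336  11  32 338] tool x -0.009350075342947163 0.002310350445880505 tool y -0.015364915455227699 -0.01181313486315629
[351 336  13  32 344] tool x -0.009354176672952817 0.002307174516939994 tool y 0.01410994963820101 0.0180034728419706
[ 0.06563397  0.00138559 -0.16179507] [-2.44360854e-01 -2.79444606e-04  9.69684328e-01]
```

```bash
sed -i 's/m\[368:\]=0/m[380:]=0/' chk3.py; python3 chk3.py; python3 -c "
import numpy as np
i=np.load('pics/w7.npz')['i']
print(i[355:382,270].tolist()); print(i[355:382,358].min(1)); print(i[255:345,268].min(1)); print(i[255:300:2,355].min(1))"
```

```text
[264 336  11  32 338] tool x -0.009350075342947163 0.002310350445880505 tool y -0.015364915455227699 -0.01181313486315629
[351 336  13  32 344] tool x -0.009354176672952817 0.002307174516939994 tool y 0.01410994963820101 0.0180034728419706
[[206, 211, 219], [207, 212, 219], [206, 212, 220], [205, 210, 218], [205, 210, 219], [206, 210, 219], [205, 210, 218], [203, 210, 219], [201, 210, 217], [204, 209, 217], [205, 212, 218], [204, 210, 218], [202, 208, 217], [131, 150, 164], [51, 82, 104], [48, 84, 105], [43, 79, 99], [40, 76, 99], [45, 80, 101], [44, 80, 99], [44, 80, 100], [44, 80, 102], [45, 78, 102], [44, 79, 101], [45, 79, 101], [42, 77, 101], [41, 77, 96]]
[204 205 206 206 206 207 206 205 204 205 206 205 205 128  49  43  45  45
  45  45  47  44  42  44  45  43  44]
[ 80  77  76  79  78  79  78  79  75  80  74  80  83  78  80  80  81  76
  58  15  22  13  27  19  23  22  22  20  18  25  22  16  21  21  31  36
  49  83 100 112 126 128 101  58  49  52  50  55  59  62  64  62  69  68
  69  72  73  75  75  75  77  78  77  76  81  77  79  79  82  81  81  81
  80  78  76  75  78  73  70  97 183 207 207 209 208 208 210 210 207 209]
[ 73  79  77  78  78  75  81  79  79  54  20  21  51  95 117 126 123 129
 127 126 128 103  53]
```

The wrist camera has a constant world offset of about (+1.3, −0.65) mm, found from the tool-frame camera offsets at two yaws. Corrected, light_mid is at (0.5116, −0.2766) and the cell sits +1.2 mm along tool x. Descending.

>>> {"op": "play_rows", "data": {
  "commands": "-0.067 -0.123 0 0 0 0;0 0 -0.3 0 0 0;0 0 -0.6 0 0 0;0 0 -0.6 0 0 0;0 0 -0.6 0 0 0;0 0 -0.6 0 0 0;0 0 -0.6 0 0 0;0 0 -0.5 0 0 0;0 0 -0.3 0 0 0;0 0 -0.2 0 0 0;0 0 -0.067 0 0 0;0 0 0 0 0 0;0 0 0 0 0 0;0 0 0 0 0 0;0 0 0 0 0 0;0 0 0 0 0 0"
}}

```text
time_s: 22.35
tcp_pos: [0.5117, -0.2778, 0.0868]
ee_rot: [[0.09, 0.996, 0.001], [0.996, -0.09, -0.0], [-0.0, 0.001, -1.0]]
wrist_force: [0.2, 0.6, -0.0]
gripper_width: 0.387
gripper_force: 30.0
```

```bash
python3 - <<'E'
from h import *
s=r.sense(); E=np.array(s["ee_rot"]); print(s["time_s"],s["tcp_pos"],np.degrees(np.arctan2(E[1,1],E[0,1])),E[:,2],s["gripper_width"])
i,d,f=pts("top"); a=cv2.resize(i[245:325,400:610],None,fx=3.8,fy=3.8,interpolation=cv2.INTER_CUBIC)
j,d2,g=pts("scene"); b=cv2.resize(j[90:220,190:320],None,fx=2.2,fy=2.2,interpolation=cv2.INTER_CUBIC)
o=np.zeros((600,800,3),np.uint8); o[:a.shape[0],:a.shape[1]]=a; o[310:310+b.shape[0],:b.shape[1]]=b[:290]
cv2.imwrite("pics/f.png",o); np.savez("pics/f.npz",i=i,d=d,j=j,d2=d2)
E
```

```text
22.35 [ 0.5116964  -0.2777766   0.08675914] -5.176430561738538 [ 6.20101575e-04 -1.57531718e-04 -9.99999795e-01] 0.3874552163207521
```

View pics/f.png

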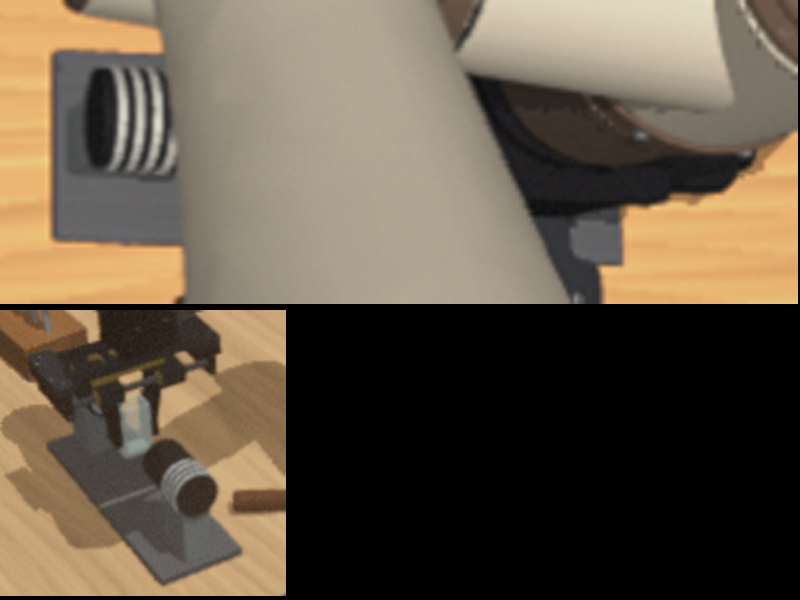

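The scene crop shows the cell upright between the lenses at about (135,425), clear of both tubes. The pose matches the target to within 0.5 mm, so I'm letting it settle and handing in.

>>> {"op": "play_rows", "data": {
  "commands": "0 0 0 0 0 0;0 0 0 0 0 0;0 0 0 0 0 0;0 0 0 0 0 0"
}}

```text
time_s: 22.85
tcp_pos: [0.5115, -0.2777, 0.0864]
ee_rot: [[0.09, 0.996, -0.0], [0.996, -0.09, 0.0], [0.0, -0.0, -1.0]]
wrist_force: [0.1, 0.2, -0.6]
gripper_width: 0.39
gripper_force: 30.0
```

```bash
python3 -c "
from h import *
print(r.sense()['tcp_pos']); print(r.finish_job())"
```

```text
[ 0.51153403 -0.27774109  0.08640616]
the job is handed in; nothing more can be done
None
```

The job is handed in at about 23 s: the cover is seated level on the pot, and the cell is held upright by its frosted faces at my best estimate of the beam midpoint. That estimate relies on a correction I worked out for the wrist camera, and the hand-in returned no verdict.

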